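Nest the drained steel beakers in the put-away tray

TASK

The three steel beakers on the draining rack are dry: put the set away by nesting them mouth down over the smallest one that already stands in the flat steel tray, next size up each time, until all four rims stand on the floor of the tray, one beaker inside another. Set each one down gently, without dropping it, and leave the measuring cylinder on its peg and everything else on the bench where it stands.

Things in the scene. Friction and masses are not known exactly. Their poses are not given: they have to be found in the camera images.
- beaker_1: straight steel beaker, mouth down, outer diameter 37 mm, height 58 mm, wall 2 mm, closed end's edge rounded (5 mm); the smallest; stands in the tray, axis vertical. Origin: centre of the mouth; +z along its axis to the closed end
- beaker_2: straight steel beaker, mouth down, outer diameter 48 mm, height 74 mm, wall 2 mm, closed end's edge rounded (5 mm); hangs on any of the rack's four pegs, rim on the sloping sheet, axis leaning 32 degrees, top towards the robot; the peg inside touches its uphill inner wall, so it comes off only along its axis. Origin: centre of the mouth; +z along its axis to the closed end
- beaker_3: straight steel beaker, mouth down, outer diameter 59 mm, height 90 mm, wall 2 mm, closed end's edge rounded (5 mm); hangs on any of the rack's four pegs, rim on the sloping sheet, axis leaning 32 degrees, top towards the robot; the peg inside touches its uphill inner wall, so it comes off only along its axis. Origin: centre of the mouth; +z along its axis to the closed end
- beaker_4: straight steel beaker, mouth down, outer diameter 70 mm, height 106 mm, wall 2 mm, closed end's edge rounded (5 mm); the largest; hangs on any of the rack's four pegs, rim on the sloping sheet, axis leaning 32 degrees, top towards the robot; the peg inside touches its uphill inner wall, so it comes off only along its axis. Origin: centre of the mouth; +z along its axis to the closed end
- tray: flat stainless tray 140 x 160 mm (x, y), fixed to the bench; rim 14 mm high, floor 3 mm thick, so its floor is 3 mm above the origin. Stands on the robot's right; it and the magnetic stirrer take either of two places, one nearer and one farther from the robot. Origin: centre of its underside, on the bench
- rack: fixed draining rack: cream perforated sheet 440 mm wide, 230 mm long, sloping up away from the robot at 32 degrees (0.56 rad). Origin: on the bench under the sheet's middle; +x points uphill seen from above, +y along the rack; sheet's top face 100 mm above the origin. Along its upper edge (x = 80 mm) are 8 short pins 55 mm apart, some with test tubes 98 mm long, square to the sheet
- peg_row (a point): middle of the row of four big pegs, on the sheet's top face; axes as the rack's. Pegs at y = -157.5, -52.5, 52.5, 157.5 mm from here, steel rods 10 mm thick and 60 mm high, square to the sheet, fixed; each has one thing hung on it: three beakers and the measuring cylinder in any order
- cylinder: clear plastic measuring cylinder, 135 mm long, 41 mm thick, with a foot 74 mm wide, hung foot uppermost on one of the four big pegs among the beakers, its foot above the shorter beakers beside it. Origin: centre of its mouth on the sheet, +z towards the foot. Leave it there
- stirrer: magnetic stirrer, fixed cream box 120 x 120 mm, 50 mm high, carrying the conical flask. Origin: centre of its underside
- flask: conical glass flask, 76 mm wide at the base, 117 mm high with its foil cap, standing on the stirrer, so its top is 167 mm above the bench. Origin: centre of its base. Leave it
- wash_bottle: white wash bottle, 62 mm thick, 146 mm to the top of its cap with a thin spout to 179 mm, standing on the bench in front of the rack's right end. Origin: centre of its base. Leave it
- media_bottle: capped glass bottle, 72 mm thick, 140 mm high, at the far right. Origin: centre of its base. Leave it
- label_roll: paper roll standing on end, 92 mm thick, 80 mm high, at the near right. Origin: centre of its base. Leave it
There are look-alikes about, which are no part of the job. Leave any orange look-alike of the beaker_2 alone.

How it is judged:
On the way, in this order (a step that is already met when the one before it is completed fails the run):
1. the second-smallest beaker is over the smallest, its rim on the tray (z of beaker_2 in the frame of tray below 0.007 m and horizontal distance between beaker_2 and beaker_1 below 0.006 m and angle between beaker_2's own z axis and vertical below 0.06 rad), for 0.2 s.
2. the next beaker is over that one, its rim on the tray (z of beaker_3 in the frame of tray below 0.007 m and horizontal distance between beaker_3 and beaker_2 below 0.006 m and angle between beaker_3's own z axis and vertical below 0.06 rad), for 0.2 s.
3. the largest beaker is over all, its rim on the tray (z of beaker_4 in the frame of tray below 0.007 m and horizontal distance between beaker_4 and beaker_3 below 0.006 m and angle between beaker_4's own z axis and vertical below 0.06 rad), for 0.2 s.
At the end, for the whole second after the job is handed in: All four beakers stand mouth down in the tray (the smallest within 60 mm of its centre), one inside another: each rim within 4 mm of the tray's floor, each beaker upright within 3.4 degrees, its axis within 6 mm of that of the next smaller one; all released and at rest (all of step 1 and all of step 2 and all of step 3 and horizontal distance between beaker_1 and tray below 0.06 m and z of beaker_1 in the frame of tray between 0.001 and 0.007 m and angle between beaker_1's own z axis and vertical below 0.06 rad and linear speed of each of beaker_1, beaker_2, beaker_3, beaker_4 below 0.02 m/s and contact force between the fingers and beaker_1 below 0.05 N and contact force between the fingers and beaker_2 below 0.05 N and contact force between the fingers and beaker_3 below 0.05 N and contact force between the fingers and beaker_4 below 0.05 N); the robot touches nothing.
It fails at once if the measuring cylinder, the conical flask, the wash bottle, the capped bottle or the paper roll is moved more than 20 mm or knocked over (distance of any of cylinder, flask, wash_bottle, media_bottle, label_roll from where it was at the start of the episode above 0.02 m).
It fails at once if a beaker is dropped: it falls free from more than about 1 cm ((contact force between the fingers and beaker_2 below 0.05 N and linear speed of beaker_2 above 0.5 m/s) or (contact force between the fingers and beaker_3 below 0.05 N and linear speed of beaker_3 above 0.5 m/s) or (contact force between the fingers and beaker_4 below 0.05 N and linear speed of beaker_4 above 0.5 m/s)).
It also fails if it takes over 72 s, if anything falls off the work surface, if the arm or the gripper's body presses on something with over 40 N, if the wrist force passes 120 N, or if a joint passes its speed limit or range.

ROBOT

A 6-joint arm with a two-finger parallel gripper is mounted at the origin on the work surface. World frame = base frame: x ahead of the robot, y to its left, z up, the work surface at z = 0. Lengths are in m, angles in rad, forces in N, time in s.
With the tool pointing down it reaches from about 0.3 to 0.875 m from the base axis. Payload 6.4 kg.
Tool frame: the origin (TCP) lies midway between the tips of the shut fingers; the grasp point (between the pads) lies 19 mm behind it; z points along the fingers, y is the line along which they close (so a half turn about z gives the same grasp; the last joint's range is limited). The gripper opens to 85 mm and grips with 20 to 120 N. Pads are 22 mm wide; open, the fingers measure 114 mm over their backs; the gripper's body (76 mm by 85 mm) begins 54 mm behind the grasp point. The pads swing forward as they close: fully open they stand 13 mm farther back than shut.
Start: joints at [-1.39, 0.181, 1.607, -0, 1.354, -0.206], TCP at [0.217, -0.533, 0.231] pointing down, gripper open.
Joint ranges: [-2.99, 2.99], [-0.89, 2.07], [0.3, 2.58], [-1.14, 4.28], [0, 2.63], [-3.12, 3.12]. Speed limits (rad/s): [2.57, 2.57, 3.01, 3.14, 3.14, 3.14].

INTERFACE

Orientations are given as a unit quaternion [w, x, y, z].
In Python, from bench import get_obs, camera, hand_in gives the robot as it stands.
- The arm moves only by the tool carry_out, never from a script. Its argument "plan" is a list that holds one entry, the list of rows, each a list of 7 numbers: the shift along the world's x, y, z in m, then the turn, a rotation vector about the world's x, y, z in rad, then the opening, from 0 (shut) to 1 (fully open). In form: [[[x, y, z, rx, ry, rz, hand], ...]]. A call has exactly 5 rows; each row is the pose to reach, as a shift and turn from the pose commanded when the call began; what a row does not reach only later rows make up. A row lasts 1/12 s, in which the tool goes at most 41.7 mm and 7.16 degrees, less where a joint would pass 70% of its speed; a pose out of reach is approached as far as the arm can. A call with a gripper value outside its range is refused whole. The fingers move at their own pace and stop on an object; the grip force is fixed at half the most. Time passes only in rows, so rows that repeat a pose let the fingers close, or fill a call up. It gives the time, the measured TCP pose, the force, the opening and the grip force at its end, in the units of the state.
- get_obs(): the state, without advancing time (a new reading comes with each control period).
- camera(name): name is "side" or "top"; returns a dict with "pixels" (400x640x3 uint8, red, green, blue), "z_map" (400x640 float32, m along the optical axis (not along the pixel's ray), 0 where there is no reading), "camera_matrix" (3x3 intrinsics, pixels), "k1" (the pictures are not rectified: a ray, as slopes to the right and down, at radius r is drawn at 1 + k1 r^2 times it, then the intrinsics apply), "cam_to_world" (4x4, takes a point from camera to world coordinates). Camera axes: x right, y up, looking along -z (the intrinsics and any distortion apply to the point x, -y, -z); pixel columns grow to the right and rows downward; lengths in m; the calibration is good to about 2 mm. A picture is of the moment at which its call begins.
- hand_in(): hands the job in; it is judged then, once.
The state is a dict: "time_s": time; "q": joint angles; "dq": joint speeds; "joint_efforts": joint torques, N m; "eef_pos": TCP position; "eef_rot": TCP orientation; "wrist_force": force on the tool from outside, world axes, zero at the start; "torque": the same for the moment, N m; "opening": opening from 0.0 (shut) to 1.0 (fully open); "grasp_force": force on a finger pad.
Only numpy, scipy, OpenCV 4.12 (cv2) and the standard library are available. Lean on these libraries where they do the work, as an engineer would, in place of code of your own. Each camera call takes 0.05 s, during which the arm holds its last target. There are 200 camera calls.

## Working session

There is one attempt and no reset: what is moved stays moved. The work goes in short steps, Python scripts to look and compute and a tool call to move; the robot and the scene stay as the last step left them, time stands still between calls to the robot, and variables do not carry over. Pictures are saved under pics/ and viewed, at most 10 in all, crops included, and the job is handed in when it is done.

Besides the shell and the picture viewer there is one more tool, called in YAML: its name, and indented under it one key for each argument. carry_out: Moves the arm, as the interface text tells. Its arguments: {"type":"object","properties":{"plan":{"type":"array","items":{"type":"array","items":{"type":"array","items":{"type":"number"}}}}},"required":["plan"]}

```bash
ls; mkdir -p pics; cat > h.py <<'E'
import numpy as np, cv2
from bench import get_obs, camera, hand_in
def cloud(c):
    K=c["camera_matrix"];k1=c["k1"];z=c["z_map"]
    h,w=z.shape;u,v=np.meshgrid(np.arange(w),np.arange(h))
    p=cv2.undistortPoints(np.stack([u,v],-1).reshape(-1,1,2).astype(float),K,np.array([k1,0,0,0,0.])).reshape(h,w,2)
    P=np.stack([p[...,0]*z,-p[...,1]*z,-z,np.ones_like(z)],-1)
    W=(P@c["cam_to_world"].T)[...,:3]; W[z<=0]=np.nan
    return W
E
python3 - <<'E'
from h import *
for n in("top","side"):
    c=camera(n); cv2.imwrite(f"pics/{n}0.png",c["pixels"][...,::-1]); np.savez(f"{n}0.npz",W=cloud(c),px=c["pixels"])
    print(n,c["cam_to_world"].round(3).tolist(),c["k1"],c["camera_matrix"].tolist())
print(get_obs())
E
```

```text
pics
top [[-0.008, 0.993, -0.119, 0.359], [-1.0, -0.007, 0.003, -0.041], [0.002, 0.119, 0.993, 1.239], [0.0, 0.0, 0.0, 1.0]] -0.0657097580943439 [[384.64400077753896, 0.0, 327.6934927212195], [0.0, 384.64400077753896, 200.49190798374607], [0.0, 0.0, 1.0]]
side [[0.994, 0.057, -0.09, 0.392], [-0.105, 0.692, -0.714, -0.965], [0.021, 0.719, 0.694, 0.957], [0.0, 0.0, 0.0, 1.0]] -0.039624937944708206 [[436.1772294277559, 0.0, 317.16487950904195], [0.0, 436.1772294277559, 206.4604184235165], [0.0, 0.0, 1.0]]
{'time_s': 0.1, 'q': array([-1.39030537e+00,  1.81476086e-01,  1.60791013e+00, -3.15197135e-07,
        1.35378490e+00, -2.06309607e-01]), 'dq': array([ 0.0009295 , -0.00261718, -0.0023211 , -0.00076448, -0.00084471,
        0.00090744]), 'joint_efforts': array([ 3.00811989e-04, -4.45873797e+01, -3.52236664e+01, -3.12986895e-04,
        4.14110589e-03, -3.02881824e-05]), 'eef_pos': array([ 0.2168262 , -0.53201904,  0.23046796]), 'eef_rot': array([-7.89169350e-04,  9.81356074e-01,  1.92196860e-01,  1.00343228e-05]), 'wrist_force': array([ 0.42000327,  0.03008986, -0.27204936]), 'torque': array([-0.01465293,  0.040833  , -0.03721583]), 'grasp_force': 0.0, 'opening': 0.9961610086296699}
```

View pics/top0.png

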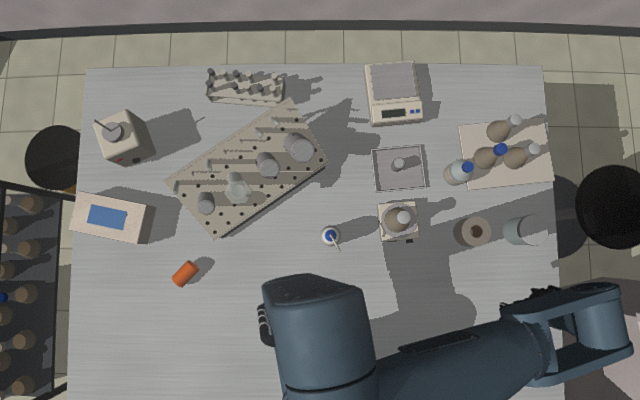

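View pics/side0.png

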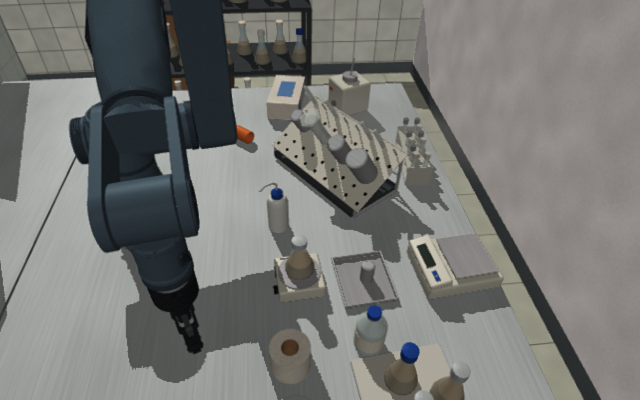

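The top view shows the rack with objects at (206,203), (237,185), (267,165) and (300,148). The tray with beaker_1 is at (400,165), and the stirrer is nearer at (398,220). An orange look-alike lies on the bench at (185,273). Left to right, the rack objects look like beaker_2, the cylinder (wide foot), beaker_3 and beaker_4. I'll measure them and confirm with a crop.

```bash
cat > m.py <<'E'
from h import *
from scipy.optimize import least_squares
rng=np.random.default_rng(0)
d=np.load("top0.npz");W=d["W"];s=np.load("side0.npz")["W"]
R=W[95:245,160:330].reshape(-1,3);R=R[np.isfinite(R).all(1)];R=R[R[:,2]>.02]
S=s[90:215,270:410].reshape(-1,3);S=S[np.isfinite(S).all(1)];S=S[S[:,2]>.02]
def ransac(P):
    best=0
    for _ in range(3000):
        a=P[rng.choice(len(P),3,0)];n=np.cross(a[1]-a[0],a[2]-a[0])
        if np.linalg.norm(n)<1e-5: continue
        n/=np.linalg.norm(n);n*=np.sign(n[2]); 
        if abs(np.arccos(n[2])-.5585)>.12: continue
        m=abs((P-a[0])@n)<.003
        if m.sum()>best: best=m.sum();M=m
    c=P[M].mean(0);n=np.linalg.svd(P[M]-c)[2][2];n*=np.sign(n[2]);return c,n,best
for nm,P in(("top",R),("side",S)):
    c,n,b=ransac(P);print(nm,c.round(4),n.round(4),"tilt",np.degrees(np.arccos(n[2])).round(2),"yaw",np.degrees(np.arctan2(-n[1],-n[0])).round(2),b)
    yaw=np.arctan2(-n[1],-n[0]);t=np.radians(32)
    X=np.array([np.cos(yaw)*np.cos(t),np.sin(yaw)*np.cos(t),np.sin(t)]);Y=np.array([-np.sin(yaw),np.cos(yaw),0]);N=np.cross(X,Y)
    h=(P-c)@N;xy=np.stack([(P-c)@X,(P-c)@Y],1)
    o=xy[abs(h)<.003];r=cv2.minAreaRect(o.astype(np.float32));print(" rect",r)
    for H in(.074,.090,.106,.135):
        m=abs(h-H)<.003
        q=xy[m]
        # cluster
        from scipy.cluster.hierarchy import fclusterdata
        if len(q)<5: continue
        l=fclusterdata(q,.012,criterion="distance")
        for k in set(l):
            g=q[l==k]
            if len(g)>15:
                mid=(g.max(0)+g.min(0))/2; print("  H",H,len(g),"ext",(np.ptp(g,0)*1e3).round(),"xy",mid.round(4),"mouth",(c+mid[0]*X+mid[1]*Y).round(4))
for nm,A in(("top",W[140:195,368:432]),("side",s[245:315,330:400])):
    P=A.reshape(-1,3);P=P[np.isfinite(P).all(1)]
    t=P[abs(P[:,2]-.061)<.004]; f=P[abs(P[:,2]-.003)<.003]; print(nm,"b1",len(t),t.mean(0).round(4),((t.max(0)+t.min(0))/2).round(4),np.ptp(t,0).round(3),"floor",np.median(f,0).round(4))
    rm=P[(P[:,2]>.010)&(P[:,2]<.018)];print("  rim",cv2.minAreaRect(rm[:,:2].astype(np.float32)))
im=d["px"][85:250,155:345,::-1];im2=np.load("side0.npz")["px"][70:220,265:415,::-1]
cv2.imwrite("pics/crop1.png",np.hstack([cv2.resize(im,(470,408),interpolation=2),cv2.resize(im2,(330,408)) if 0 else cv2.resize(im2,(328,408)) ]))
E
python3 m.py
```

```text
top [0.5909 0.1997 0.1064] [-0.4384 -0.3006  0.847 ] tilt 32.11 yaw 34.44 7181
 rect ((-0.009367905557155609, -0.007094889879226685), (0.44055041670799255, 0.24059563875198364), 89.80997467041016)
  H 0.074 180 ext [45. 45.] xy [-0.005   0.1493] mouth [0.503  0.3204 0.1038]
  H 0.09 258 ext [55. 57.] xy [-0.0097 -0.0598] mouth [0.6179 0.1457 0.1013]
  H 0.106 391 ext [67. 67.] xy [-0.0155 -0.1642] mouth [0.673  0.0569 0.0982]
  H 0.135 396 ext [70. 62.] xy [-0.0014  0.0452] mouth [0.5644 0.2363 0.1057]
side [0.5982 0.1579 0.0942] [-0.4402 -0.2972  0.8473] tilt 32.08 yaw 34.02 4178
 rect ((0.010471254587173462, 0.029607504606246948), (0.24029657244682312, 0.44327598810195923), 0.2150958776473999)
  H 0.074 27 ext [63. 32.] xy [ 0.0012 -0.149 ] mouth [0.6823 0.035  0.0949]
  H 0.074 22 ext [53. 34.] xy [ 0.0058 -0.0359] mouth [0.6224 0.131  0.0973]
  H 0.074 86 ext [46. 40.] xy [0.0134 0.1847] mouth [0.5042 0.3174 0.1014]
  H 0.074 18 ext [32. 26.] xy [0.0151 0.074 ] mouth [0.5674 0.2264 0.1023]
  H 0.09 26 ext [62. 28.] xy [ 0.0008 -0.1497] mouth [0.6825 0.0343 0.0947]
  H 0.09 179 ext [55. 58.] xy [ 0.0088 -0.026 ] mouth [0.619  0.1405 0.0989]
  H 0.106 310 ext [68. 67.] xy [ 0.0037 -0.1301] mouth [0.6736 0.0518 0.0962]
  H 0.135 234 ext [70. 64.] xy [0.0172 0.0797] mouth [0.5657 0.2321 0.1034]
top b1 91 [ 0.6191 -0.2696  0.0612] [ 0.6201 -0.2695  0.0609] [0.033 0.032 0.008] floor [ 0.6121 -0.2818  0.0028]
  rim ((0.6112858057022095, -0.2741471529006958), (0.14618852734565735, 0.16654780507087708), 5.275965213775635)
side b1 114 [ 0.6182 -0.2738  0.0604] [ 0.6196 -0.2739  0.0607] [0.035 0.038 0.007] floor [ 0.6041 -0.2812  0.0023]
  rim ((0.6104640364646912, -0.2763109803199768), (0.14572376012802124, 0.16705773770809174), 4.692422389984131)
```

View pics/crop1.png

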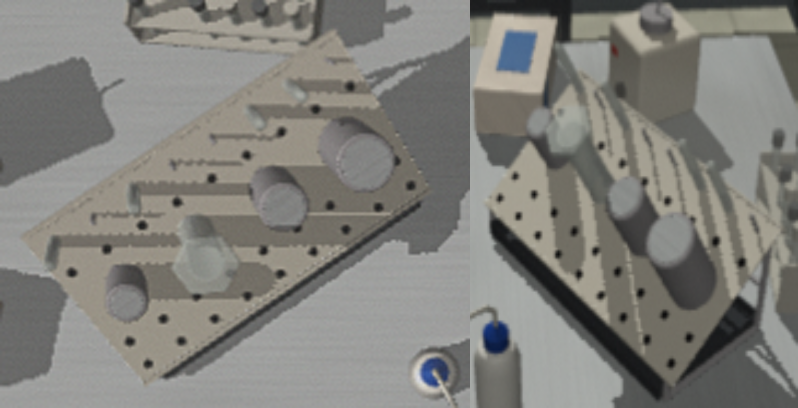

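The crop confirms the order from left to right: beaker_2 (height 74, diameter 48), the cylinder with its wide clear foot, beaker_3 (90/59), and beaker_4 (106/70). Measured end heights and diameters match. Rack yaw is about 34.3° and tilt 32°. I'll move to a tilted pose above beaker_2.

carry_out:
  plan:
    - [[0.012, 0.02, 0.024, 0, 0, 0.042, 0.75], [0.024, 0.04, 0.048, 0, 0, 0.085, 0.75], [0.036, 0.06, 0.072, 0, 0, 0.127, 0.75], [0.048, 0.08, 0.096, 0, 0, 0.17, 0.75], [0.06, 0.1, 0.12, 0, 0, 0.212, 0.75]]

```text
time_s: 0.52
eef_pos: [0.2772, -0.4312, 0.3519]
eef_rot: [-0.001, 0.955, 0.296, 0.0]
wrist_force: [-0.1, -0.8, 0.1]
opening: 0.751
grasp_force: 0.0
```

carry_out:
  plan:
    - [[0.01, 0.038, 0, 0, 0, 0, 0.75], [0.02, 0.076, 0, 0, 0, 0, 0.75], [0.03, 0.114, 0, 0, 0, 0, 0.75], [0.04, 0.152, 0, 0, 0, 0, 0.75], [0.05, 0.19, 0, 0, 0, 0, 0.75]]

```text
time_s: 0.93
eef_pos: [0.3268, -0.2406, 0.3509]
eef_rot: [-0.0, 0.956, 0.295, -0.0]
wrist_force: [0.8, 0.3, 0.5]
opening: 0.755
grasp_force: 0.0
```

carry_out:
  plan:
    - [[0.01, 0.038, 0, 0, 0, 0, 0.75], [0.02, 0.076, 0, 0, 0, 0, 0.75], [0.03, 0.114, 0, 0, 0, 0, 0.75], [0.04, 0.152, 0, 0, 0, 0, 0.75], [0.05, 0.19, 0, 0, 0, 0, 0.75]]

```text
time_s: 1.35
eef_pos: [0.3767, -0.0506, 0.3512]
eef_rot: [0.0, 0.956, 0.295, 0.0]
wrist_force: [-0.2, 0.8, -0.8]
opening: 0.745
grasp_force: 0.0
```

carry_out:
  plan:
    - [[0.006, 0.038, 0, 0, 0, 0, 0.75], [0.012, 0.076, 0, 0, 0, 0, 0.75], [0.018, 0.114, 0, 0, 0, 0, 0.75], [0.024, 0.152, 0, 0, 0, 0, 0.75], [0.03, 0.19, 0, 0, 0, 0, 0.75]]

```text
time_s: 1.77
eef_pos: [0.4065, 0.1396, 0.3511]
eef_rot: [0.0, 0.955, 0.295, 0.0]
wrist_force: [1.0, -0.4, -0.3]
opening: 0.748
grasp_force: 0.0
```

carry_out:
  plan:
    - [[0.008, 0.028, -0.01, 0.063, -0.0922, 0, 0.75], [0.016, 0.056, -0.02, 0.126, -0.1844, 0, 0.75], [0.024, 0.084, -0.03, 0.189, -0.2766, 0, 0.75], [0.032, 0.112, -0.04, 0.252, -0.3688, 0, 0.75], [0.038, 0.141, -0.05, 0.315, -0.461, 0, 0.75]]

```text
time_s: 2.18
eef_pos: [0.4453, 0.2796, 0.3016]
eef_rot: [-0.082, 0.918, 0.283, 0.266]
wrist_force: [-0.1, 0.9, -0.3]
opening: 0.752
grasp_force: 0.0
```

```bash
python3 - <<'E'
from h import *
from scipy.spatial.transform import Rotation as Ro
o=get_obs();M=Ro.from_quat(o["eef_rot"],scalar_first=True).as_matrix();print(M.round(3).tolist(),o["eef_pos"],o["q"].round(2))
c=camera("side");d=camera("top")
cv2.imwrite("pics/a.png",np.hstack([cv2.resize(c["pixels"][40:220,210:390],(400,400)),cv2.resize(d["pixels"][120:270,150:300],(400,400))])[...,::-1])
# points near fingertips in tool frame
for n,cc in(("side",c),("top",d)):
    P=cloud(cc).reshape(-1,3);P=P[np.isfinite(P).all(1)];L=(P-o["eef_pos"])@M
    m=(abs(L[:,0])<.04)&(abs(L[:,1])<.08)&(L[:,2]>-.05)&(L[:,2]<.03);q=L[m]
    print(n,m.sum());
    for s in(1,-1):
        r=q[q[:,1]*s>0]
        if len(r):print(s,len(r),r.min(0).round(3),r.max(0).round(3),np.median(r,0).round(3))
E
```

```text
[[0.698, 0.563, 0.442], [0.476, -0.826, 0.301], [0.535, -0.0, -0.845]] [0.44529936 0.27956592 0.30164811] [ 0.2  -0.39  2.08  0.26  0.93  1.08]
side 85
1 51 [-0.01   0.033 -0.05 ] [ 0.013  0.05  -0.008] [-0.001  0.045 -0.023]
-1 34 [-0.013 -0.038 -0.049] [ 0.01  -0.024  0.002] [-0.006 -0.031 -0.027]
top 79
1 44 [-0.01  0.03 -0.05] [ 0.012  0.059 -0.006] [ 0.008  0.037 -0.03 ]
-1 35 [ 0.    -0.054 -0.049] [ 0.01  -0.033 -0.001] [ 0.008 -0.036 -0.025]
```

View pics/a.png

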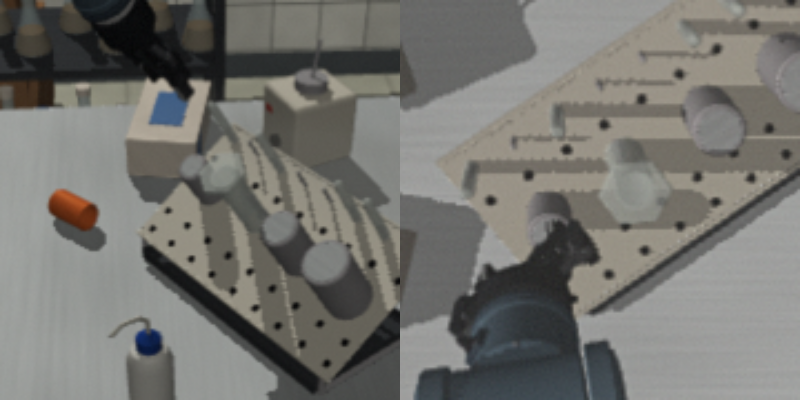

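The left half shows the side view with the gripper above the rack's left end and the orange beaker well clear. The right half shows the fingers aligned on beaker_2. The finger points match the TCP to within about 2 mm, and the top camera agrees best. Next I descend along the axis and close.

carry_out:
  plan:
    - [[0, 0, -0.028, 0, 0, 0, 0.75], [0, 0, -0.057, 0, 0, 0, 0.75], [0, 0, -0.085, 0, 0, 0, 0.75], [0.008, 0.0055, -0.1006, 0, 0, 0, 0.75], [0.016, 0.011, -0.1162, 0, 0, 0, 0.75]]

```text
time_s: 2.7
eef_pos: [0.4609, 0.2889, 0.184]
eef_rot: [-0.081, 0.919, 0.284, 0.262]
wrist_force: [0.5, 0.3, 1.2]
opening: 0.752
grasp_force: 0.0
```

carry_out:
  plan:
    - [[0.008, 0.0055, -0.0156, 0, 0, 0, 0.75], [0.016, 0.011, -0.0311, 0, 0, 0, 0.75], [0.024, 0.0165, -0.0467, 0, 0, 0, 0.75], [0.0322, 0.022, -0.0622, 0, 0, 0, 0.75], [0.0322, 0.022, -0.0622, 0, 0, 0, 0.75]]

```text
time_s: 3.12
eef_pos: [0.4931, 0.3111, 0.1201]
eef_rot: [-0.081, 0.919, 0.284, 0.261]
wrist_force: [-0.8, -0.6, 0.2]
opening: 0.75
grasp_force: 0.0
```

carry_out:
  plan:
    - [[0, 0, 0, 0, 0, 0, 0.3], [0, 0, 0, 0, 0, 0, 0.3], [0, 0, 0, 0, 0, 0, 0.3], [0, 0, 0, 0, 0, 0, 0.3], [0, 0, 0, 0, 0, 0, 0.3]]

```text
time_s: 3.53
eef_pos: [0.4934, 0.3114, 0.1239]
eef_rot: [-0.081, 0.918, 0.284, 0.264]
wrist_force: [0.4, -0.1, -0.8]
opening: 0.552
grasp_force: 61.5
```

Gripped: opening 0.552, about 47 mm, at 61 N. Next I pull it off along the axis.

carry_out:
  plan:
    - [[-0.0044, -0.003, 0.0085, 0, 0, 0, 0.3], [-0.0131, -0.009, 0.0254, 0, 0, 0, 0.3], [-0.0219, -0.0149, 0.0424, 0, 0, 0, 0.3], [-0.0306, -0.0209, 0.0594, 0, 0, 0, 0.3], [-0.0394, -0.0269, 0.0763, 0, 0, 0, 0.3]]

```text
time_s: 3.95
eef_pos: [0.4531, 0.2842, 0.2002]
eef_rot: [-0.081, 0.918, 0.284, 0.263]
wrist_force: [-0.1, 0.5, -0.7]
opening: 0.553
grasp_force: 63.9
```

carry_out:
  plan:
    - [[-0.008, -0.006, 0.018, 0, 0, 0, 0.3], [-0.012, -0.012, 0.042, 0, 0, 0, 0.3], [-0.012, -0.025, 0.07, 0, 0, 0, 0.3], [-0.012, -0.05, 0.1, 0, 0, 0, 0.3], [-0.012, -0.08, 0.12, 0, 0, 0, 0.3]]

```text
time_s: 4.37
eef_pos: [0.4414, 0.205, 0.323]
eef_rot: [-0.081, 0.917, 0.285, 0.265]
wrist_force: [1.9, -0.7, -0.0]
opening: 0.555
grasp_force: 64.0
```

carry_out:
  plan:
    - [[0.012, -0.032, 0.006, -0.063, 0.0922, 0, 0.3], [0.024, -0.064, 0.012, -0.126, 0.1844, 0, 0.3], [0.036, -0.096, 0.018, -0.189, 0.2766, 0, 0.3], [0.048, -0.128, 0.024, -0.252, 0.3688, 0, 0.3], [0.06, -0.16, 0.03, -0.315, 0.461, 0, 0.3]]

```text
time_s: 4.78
eef_pos: [0.5023, 0.0425, 0.3513]
eef_rot: [0.002, 0.956, 0.294, -0.001]
wrist_force: [0.1, 0.5, -1.9]
opening: 0.549
grasp_force: 64.1
```

carry_out:
  plan:
    - [[0.012, -0.032, 0, 0, 0, 0, 0.3], [0.024, -0.064, 0, 0, 0, 0, 0.3], [0.036, -0.096, 0, 0, 0, 0, 0.3], [0.048, -0.128, 0, 0, 0, 0, 0.3], [0.06, -0.16, 0, 0, 0, 0, 0.3]]

```text
time_s: 5.2
eef_pos: [0.5619, -0.117, 0.3496]
eef_rot: [0.0, 0.956, 0.295, 0.0]
wrist_force: [1.2, 0.4, 0.1]
opening: 0.552
grasp_force: 64.1
```

carry_out:
  plan:
    - [[0.014, -0.036, 0, 0, 0, 0, 0.3], [0.028, -0.072, 0, 0, 0, 0, 0.3], [0.042, -0.108, 0, 0, 0, 0, 0.3], [0.054, -0.14, 0, 0, 0, 0, 0.3], [0.059, -0.156, 0, 0, 0, 0, 0.3]]

```text
time_s: 5.62
eef_pos: [0.6209, -0.2756, 0.3486]
eef_rot: [0.0, 0.956, 0.294, -0.0]
wrist_force: [0.7, 0.5, -0.2]
opening: 0.555
grasp_force: 64.1
```

carry_out:
  plan:
    - [[0, 0, -0.04, 0, 0, 0, 0.3], [0, 0, -0.08, 0, 0, 0, 0.3], [0, 0, -0.12, 0, 0, 0, 0.3], [0, 0, -0.15, 0, 0, 0, 0.3], [0, 0, -0.18, 0, 0, 0, 0.3]]

```text
time_s: 6.03
eef_pos: [0.6199, -0.2711, 0.1672]
eef_rot: [-0.0, 0.956, 0.295, -0.0]
wrist_force: [-0.0, 0.3, 0.2]
opening: 0.556
grasp_force: 64.1
```

carry_out:
  plan:
    - [[0, 0, -0.02, 0, 0, 0, 0.3], [0, 0, -0.03, 0, 0, 0, 0.3], [0, 0, -0.03, 0, 0, 0, 0.3], [0, 0, -0.03, 0, 0, 0, 0.3], [0, 0, -0.03, 0, 0, 0, 0.3]]

```text
time_s: 6.45
eef_pos: [0.6219, -0.2722, 0.1416]
eef_rot: [0.001, 0.956, 0.295, 0.001]
wrist_force: [-0.1, -1.2, -1.2]
opening: 0.553
grasp_force: 64.1
```

```bash
cat > f.py <<'E'
from h import *
import sys
from scipy.optimize import least_squares
# args: R_held z0 z1 ; R_inner z0 z1
a=list(map(float,sys.argv[1:7])); out=sys.argv[7] if len(sys.argv)>7 else None
o=get_obs();print("tcp",o["eef_pos"].round(4),"F",o["wrist_force"].round(1),"g",o["grasp_force"])
ims=[]
for n in("side","top"):
    c=camera(n);ims.append(c["pixels"]);P=cloud(c).reshape(-1,3);P=P[np.isfinite(P).all(1)]
    for R,z0,z1 in(a[:3],a[3:]):
        q=P[(P[:,2]>z0)&(P[:,2]<z1)&(np.hypot(P[:,0]-.62,P[:,1]+.272)<R+.007)]
        if len(q)<12: print(n,R,"few",len(q));continue
        zc=(z0+z1)/2
        def res(p):
            d=q[:,:2]-p[:2]-np.outer(q[:,2]-zc,p[2:]);return np.hypot(d[:,0],d[:,1])-R
        r=least_squares(res,[.62,-.272,0,0],loss="soft_l1",f_scale=.002)
        print(n,R,len(q),"centre mm",(r.x[:2]*1e3).round(1),"lean deg",np.degrees(r.x[2:]).round(1),"rms",(1e3*np.sqrt((r.fun**2).mean())).round(1),"zmin",q[:,2].min().round(3))
if out: cv2.imwrite(out,np.hstack([cv2.resize(ims[0][190:320,300:430],(400,400)),cv2.resize(ims[1][110:240,340:470],(400,400))])[...,::-1])
E
python3 f.py .024 .12 .15 .0185 .008 .056 pics/b.png
```

```text
tcp [ 0.6219 -0.2722  0.1416] F [-0.1 -1.2 -1.2] g 64.1340279020369
side 0.024 136 centre mm [ 623.6 -273.8] lean deg [-2.1 -0.1] rms 1.0 zmin 0.12
side 0.0185 163 centre mm [ 619.6 -271.1] lean deg [-0.5  1. ] rms 1.1 zmin 0.008
top 0.024 few 0
top 0.0185 few 0
```

View pics/b.png

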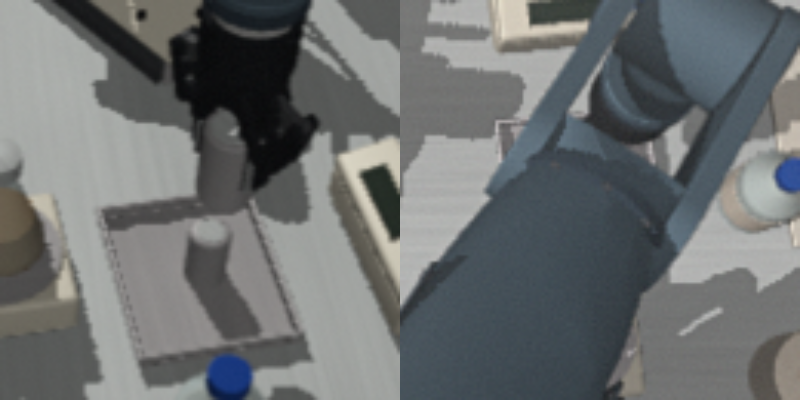

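The picture shows beaker_2 held upright above beaker_1 in the tray, at about (225,165) over (208,250) in the left view. The top view is blocked by the arm. I'll refit below the fingertips, since they may have biased the fit.

```bash
python3 f.py .024 .110 .134 .0185 .008 .05|grep side; python3 f.py .024 .112 .138 .0185 .02 .056|grep side
```

```text
side 0.024 78 centre mm [ 624.  -273.6] lean deg [-1.8 -3.5] rms 1.2 zmin 0.117
side 0.0185 140 centre mm [ 619.4 -271.4] lean deg [-0.3  0.1] rms 1.1 zmin 0.008
side 0.024 90 centre mm [ 623.5 -273.3] lean deg [-4.5 -3.1] rms 1.1 zmin 0.116
side 0.0185 118 centre mm [ 619.4 -271.3] lean deg [-0.5  0.8] rms 1.2 zmin 0.02
```

carry_out:
  plan:
    - [[-0.002, 0.001, -0.01, 0, 0, 0, 0.3], [-0.0038, 0.002, -0.03, 0, 0, 0, 0.3], [-0.0038, 0.002, -0.04, 0, 0, 0, 0.3], [-0.0038, 0.002, -0.04, 0, 0, 0, 0.3], [-0.0038, 0.002, -0.04, 0, 0, 0, 0.3]]

```text
time_s: 7.17
eef_pos: [0.6162, -0.2689, 0.0979]
eef_rot: [-0.001, 0.956, 0.295, -0.001]
wrist_force: [-0.5, -0.5, 0.1]
opening: 0.55
grasp_force: 64.1
```

```bash
python3 f.py .024 .078 .100 .0185 .008 .056 pics/c.png|grep -v top;  python3 f.py .024 .072 .098 .0185 .008 .045|grep side
```

```text
tcp [ 0.6162 -0.2689  0.0979] F [-0.5 -0.5  0.1] g 64.13514164742082
side 0.024 97 centre mm [ 617.8 -270.5] lean deg [0.9 0.2] rms 1.1 zmin 0.078
side 0.0185 159 centre mm [ 619.4 -271.3] lean deg [ 0.3 -0.5] rms 1.1 zmin 0.008
side 0.024 97 centre mm [ 619.3 -271.3] lean deg [-1.4 -0.6] rms 1.1 zmin 0.074
side 0.0185 118 centre mm [ 619.5 -271.3] lean deg [-0.7  0.2] rms 1.1 zmin 0.008
```

View pics/c.png

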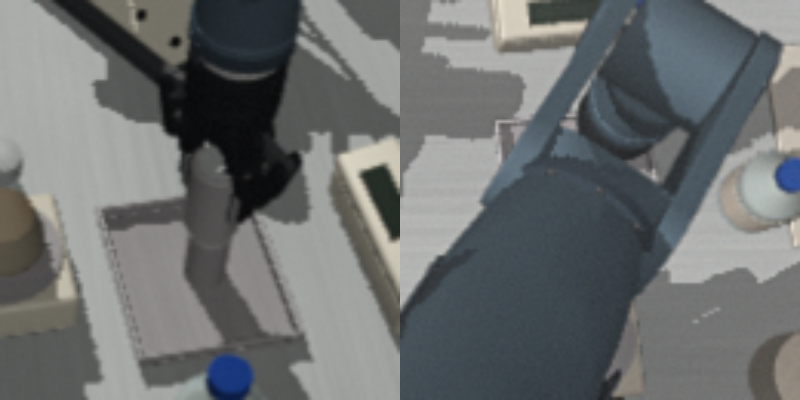

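Beaker_2 sits directly above beaker_1 in the left view at about (208,215), within about 1 mm by the fit. Lowering it over beaker_1.

carry_out:
  plan:
    - [[0.0008, -0.0005, -0.01, 0, 0, 0, 0.3], [0.0008, -0.0005, -0.02, 0, 0, 0, 0.3], [0.0008, -0.0005, -0.03, 0, 0, 0, 0.3], [0.0008, -0.0005, -0.04, 0, 0, 0, 0.3], [0.0008, -0.0005, -0.05, 0, 0, 0, 0.3]]

```text
time_s: 7.78
eef_pos: [0.6172, -0.2696, 0.0474]
eef_rot: [-0.001, 0.956, 0.295, -0.0]
wrist_force: [1.1, 0.3, -0.4]
opening: 0.553
grasp_force: 64.1
```

carry_out:
  plan:
    - [[0, 0, -0.005, 0, 0, 0, 0.3], [0, 0, -0.01, 0, 0, 0, 0.3], [0, 0, -0.014, 0, 0, 0, 0.3], [0, 0, -0.017, 0, 0, 0, 0.3], [0, 0, -0.017, 0, 0, 0, 0.3]]

```text
time_s: 8.2
eef_pos: [0.6175, -0.2698, 0.0316]
eef_rot: [-0.0, 0.956, 0.295, -0.0]
wrist_force: [0.4, 0.0, -1.2]
opening: 0.551
grasp_force: 64.1
```

carry_out:
  plan:
    - [[0, 0, -0.001, 0, 0, 0, 0.3], [0, 0, -0.002, 0, 0, 0, 0.3], [0, 0, -0.003, 0, 0, 0, 0.3], [0, 0, -0.003, 0, 0, 0, 0.3], [0, 0, -0.003, 0, 0, 0, 0.3]]

```text
time_s: 8.62
eef_pos: [0.6178, -0.27, 0.0294]
eef_rot: [0.0, 0.956, 0.295, 0.0]
wrist_force: [0.3, 0.2, -0.3]
opening: 0.55
grasp_force: 64.1
```

carry_out:
  plan:
    - [[0, 0, -0.001, 0, 0, 0, 0.3], [0, 0, -0.001, 0, 0, 0, 0.3], [0, 0, -0.002, 0, 0, 0, 0.3], [0, 0, -0.002, 0, 0, 0, 0.3], [0, 0, -0.002, 0, 0, 0, 0.3]]

```text
time_s: 9.03
eef_pos: [0.6177, -0.2699, 0.0271]
eef_rot: [-0.0, 0.956, 0.295, -0.0]
wrist_force: [-1.1, -0.4, -0.9]
opening: 0.553
grasp_force: 64.1
```

carry_out:
  plan:
    - [[0, 0, -0.001, 0, 0, 0, 0.3], [0, 0, -0.001, 0, 0, 0, 0.3], [0, 0, -0.0015, 0, 0, 0, 0.3], [0, 0, -0.0015, 0, 0, 0, 0.3], [0, 0, -0.0015, 0, 0, 0, 0.3]]

```text
time_s: 9.45
eef_pos: [0.618, -0.27, 0.0263]
eef_rot: [0.0, 0.956, 0.295, 0.0]
wrist_force: [-1.2, 1.7, 4.8]
opening: 0.553
grasp_force: 64.7
```

carry_out:
  plan:
    - [[0, 0, -0.001, 0, 0, 0, 0.3], [0, 0, -0.001, 0, 0, 0, 0.3], [0, 0, -0.0015, 0, 0, 0, 0.3], [0, 0, -0.0015, 0, 0, 0, 0.3], [0, 0, -0.0015, 0, 0, 0, 0.3]]

```text
time_s: 9.87
eef_pos: [0.618, -0.27, 0.0262]
eef_rot: [0.0, 0.955, 0.295, 0.0]
wrist_force: [-4.4, 3.3, 14.3]
opening: 0.552
grasp_force: 65.7
```

Contact came at TCP z 0.026, as expected for the rim on the tray floor. I'll relax, release and go up.

carry_out:
  plan:
    - [[0, 0, 0.001, 0, 0, 0, 0.5], [0, 0, 0.0015, 0, 0, 0, 0.6], [0, 0, 0.0015, 0, 0, 0, 0.75], [0, 0, 0.0015, 0, 0, 0, 0.75], [0, 0, 0.0015, 0, 0, 0, 0.75]]

```text
time_s: 10.28
eef_pos: [0.6175, -0.2699, 0.0252]
eef_rot: [-0.0, 0.956, 0.295, -0.0]
wrist_force: [-0.2, -1.3, 0.1]
opening: 0.75
grasp_force: 0.0
```

carry_out:
  plan:
    - [[0, 0, 0.02, 0, 0, 0, 0.75], [0, 0, 0.05, 0, 0, 0, 0.75], [0, 0, 0.09, 0, 0, 0, 0.82], [0, 0, 0.13, 0, 0, 0, 0.87], [0, 0, 0.17, 0, 0, 0, 0.87]]

```text
time_s: 10.7
eef_pos: [0.6173, -0.2697, 0.1967]
eef_rot: [-0.0, 0.956, 0.295, -0.0]
wrist_force: [0.5, 0.7, 0.8]
opening: 0.872
grasp_force: 0.0
```

```bash
python3 f.py .024 .02 .068 .0185 .1 .101 |grep -v top
```

```text
tcp [ 0.6173 -0.2697  0.1967] F [0.5 0.7 0.8] g 0.0
side 0.024 204 centre mm [ 619.7 -271.6] lean deg [-0.3  0.3] rms 1.1 zmin 0.02
side 0.0185 few 0
```

Beaker_2 stands upright at the place, (619.7,-271.6) in the side camera. The robot placing at TCP (0.6175,-0.270) worked. Next is beaker_3.

carry_out:
  plan:
    - [[-0.004, 0.02, 0.03, 0, 0, 0, 0.87], [-0.008, 0.04, 0.06, 0, 0, 0, 0.87], [-0.012, 0.06, 0.09, 0, 0, 0, 0.87], [-0.016, 0.08, 0.12, 0, 0, 0, 0.87], [-0.02, 0.1, 0.12, 0, 0, 0, 0.87]]

```text
time_s: 11.22
eef_pos: [0.6, -0.1703, 0.3232]
eef_rot: [0.004, 0.956, 0.295, 0.004]
wrist_force: [0.1, 0.4, 0.3]
opening: 0.87
grasp_force: 0.0
```

carry_out:
  plan:
    - [[-0.006, 0.036, 0, 0, 0, 0, 0.87], [-0.012, 0.072, 0, 0, 0, 0, 0.87], [-0.018, 0.108, 0, 0, 0, 0, 0.87], [-0.024, 0.144, 0, 0, 0, 0, 0.87], [-0.03, 0.18, 0, 0, 0, 0, 0.87]]

```text
time_s: 11.63
eef_pos: [0.5672, 0.0116, 0.3153]
eef_rot: [-0.0, 0.956, 0.295, -0.0]
wrist_force: [-0.0, 0.5, -0.4]
opening: 0.865
grasp_force: 0.0
```

carry_out:
  plan:
    - [[-0.004, 0.0173, -0.006, 0.063, -0.0922, 0, 0.87], [-0.008, 0.0346, -0.012, 0.126, -0.1844, 0, 0.87], [-0.012, 0.0519, -0.018, 0.189, -0.2766, 0, 0.87], [-0.016, 0.0692, -0.024, 0.252, -0.3688, 0, 0.87], [-0.0185, 0.0864, -0.03, 0.315, -0.461, 0, 0.87]]

```text
time_s: 12.05
eef_pos: [0.5492, 0.0972, 0.286]
eef_rot: [-0.081, 0.918, 0.283, 0.266]
wrist_force: [0.0, 1.2, -0.0]
opening: 0.872
grasp_force: 0.0
```

carry_out:
  plan:
    - [[0, 0, -0.025, 0, 0, 0, 0.87], [0, 0, -0.051, 0, 0, 0, 0.87], [0.0044, 0.003, -0.0595, 0, 0, 0, 0.87], [0.0044, 0.003, -0.0595, 0, 0, 0, 0.87], [0.0044, 0.003, -0.0595, 0, 0, 0, 0.87]]

```text
time_s: 12.47
eef_pos: [0.5542, 0.0996, 0.2266]
eef_rot: [-0.082, 0.919, 0.284, 0.263]
wrist_force: [0.6, -1.4, 1.0]
opening: 0.871
grasp_force: 0.0
```

```bash
python3 - <<'E'
from h import *
from scipy.spatial.transform import Rotation as Ro
o=get_obs();M=Ro.from_quat(o["eef_rot"],scalar_first=True).as_matrix();print(M[:,2].round(3),M[:,1].round(3),o["eef_pos"])
for nm,m in(("b3",[.6185,.1441,.1001]),("b4",[.6733,.0554,.0972])):print(nm,((np.array(m)-o["eef_pos"])@M).round(4))
E
```

```text
[ 0.437  0.299 -0.848] [ 0.564 -0.826 -0.001] [0.55421044 0.09957551 0.22656163]
b3 [-0.0007 -0.0004  0.1487]
b4 [-0.0062  0.1037  0.1486]
```

carry_out:
  plan:
    - [[0.0095, 0.0065, -0.0184, 0, 0, 0, 0.87], [0.019, 0.013, -0.0368, 0, 0, 0, 0.87], [0.0285, 0.0195, -0.0552, 0, 0, 0, 0.87], [0.038, 0.026, -0.0736, 0, 0, 0, 0.87], [0.0475, 0.0324, -0.092, 0, 0, 0, 0.87]]

```text
time_s: 12.88
eef_pos: [0.6037, 0.1321, 0.136]
eef_rot: [-0.081, 0.918, 0.284, 0.265]
wrist_force: [-1.6, -1.3, -0.3]
opening: 0.873
grasp_force: 0.0
```

carry_out:
  plan:
    - [[0, 0, 0, 0, 0, 0, 0.87], [0, 0, 0, 0, 0, 0, 0.4], [0, 0, 0, 0, 0, 0, 0.4], [0, 0, 0, 0, 0, 0, 0.4], [0, 0, 0, 0, 0, 0, 0.4]]

```text
time_s: 13.3
eef_pos: [0.6018, 0.1315, 0.1358]
eef_rot: [-0.081, 0.918, 0.283, 0.264]
wrist_force: [0.7, 0.5, -0.1]
opening: 0.678
grasp_force: 64.2
```

carry_out:
  plan:
    - [[-0.0044, -0.003, 0.0085, 0, 0, 0, 0.4], [-0.0131, -0.009, 0.0254, 0, 0, 0, 0.4], [-0.0219, -0.0149, 0.0424, 0, 0, 0, 0.4], [-0.0306, -0.0209, 0.0594, 0, 0, 0, 0.4], [-0.0394, -0.0269, 0.0763, 0, 0, 0, 0.4]]

```text
time_s: 13.72
eef_pos: [0.5612, 0.1045, 0.212]
eef_rot: [-0.081, 0.918, 0.284, 0.264]
wrist_force: [0.3, -0.6, -1.2]
opening: 0.683
grasp_force: 67.6
```

carry_out:
  plan:
    - [[-0.008, -0.006, 0.018, 0, 0, 0, 0.4], [-0.012, -0.01, 0.042, 0, 0, 0, 0.4], [-0.012, -0.016, 0.07, 0, 0, 0, 0.4], [-0.012, -0.03, 0.1, 0, 0, 0, 0.4], [-0.012, -0.06, 0.12, 0, 0, 0, 0.4]]

```text
time_s: 14.13
eef_pos: [0.5494, 0.0462, 0.3346]
eef_rot: [-0.081, 0.918, 0.285, 0.265]
wrist_force: [0.7, -0.6, -1.5]
opening: 0.683
grasp_force: 67.8
```

carry_out:
  plan:
    - [[0.006, -0.028, 0.004, -0.063, 0.0922, 0, 0.4], [0.012, -0.056, 0.008, -0.126, 0.1844, 0, 0.4], [0.018, -0.084, 0.012, -0.189, 0.2766, 0, 0.4], [0.024, -0.112, 0.016, -0.252, 0.3688, 0, 0.4], [0.03, -0.14, 0.02, -0.315, 0.461, 0, 0.4]]

```text
time_s: 14.55
eef_pos: [0.5799, -0.097, 0.3529]
eef_rot: [0.002, 0.956, 0.294, -0.001]
wrist_force: [-0.2, 0.7, -2.1]
opening: 0.68
grasp_force: 67.8
```

carry_out:
  plan:
    - [[0.008, -0.038, 0, 0, 0, 0, 0.4], [0.016, -0.076, 0, 0, 0, 0, 0.4], [0.024, -0.114, 0, 0, 0, 0, 0.4], [0.031, -0.148, 0, 0, 0, 0, 0.4], [0.0355, -0.17, 0, 0, 0, 0, 0.4]]

```text
time_s: 14.97
eef_pos: [0.6148, -0.2688, 0.3506]
eef_rot: [0.001, 0.956, 0.294, -0.0]
wrist_force: [0.2, 0.8, -1.8]
opening: 0.685
grasp_force: 67.9
```

carry_out:
  plan:
    - [[0, 0, -0.03, 0, 0, 0, 0.4], [0, 0, -0.07, 0, 0, 0, 0.4], [0, 0, -0.1, 0, 0, 0, 0.4], [0, 0, -0.12, 0, 0, 0, 0.4], [0, 0, -0.12, 0, 0, 0, 0.4]]

```text
time_s: 15.38
eef_pos: [0.6121, -0.2637, 0.2246]
eef_rot: [-0.004, 0.956, 0.294, -0.003]
wrist_force: [-0.7, 1.0, -2.7]
opening: 0.681
grasp_force: 68.0
```

```bash
python3 -c "
from h import *
import time
o=get_obs();print(o['eef_pos'],o['opening'])"
```

```text
[ 0.61210457 -0.26368637  0.22458465] 0.6807754166163743
```

carry_out:
  plan:
    - [[0.001, 0, -0.03, 0, 0, 0, 0.4], [0.002, 0, -0.06, 0, 0, 0, 0.4], [0.002, 0, -0.08, 0, 0, 0, 0.4], [0.002, 0, -0.09, 0, 0, 0, 0.4], [0.002, 0, -0.09, 0, 0, 0, 0.4]]

```text
time_s: 15.8
eef_pos: [0.6164, -0.2646, 0.1394]
eef_rot: [-0.001, 0.956, 0.295, -0.001]
wrist_force: [-1.5, -0.0, -1.8]
opening: 0.68
grasp_force: 68.0
```

carry_out:
  plan:
    - [[0, 0, 0, 0, 0, 0, 0.4], [0, 0, 0, 0, 0, 0, 0.4], [0, 0, 0, 0, 0, 0, 0.4], [0, 0, 0, 0, 0, 0, 0.4], [0, 0, 0, 0, 0, 0, 0.4]]

```text
time_s: 16.22
eef_pos: [0.6178, -0.2654, 0.1418]
eef_rot: [0.001, 0.956, 0.295, 0.001]
wrist_force: [-0.2, -0.5, -1.6]
opening: 0.683
grasp_force: 68.0
```

```bash
python3 f.py .0295 .104 .138 .024 .02 .068 |grep -v top;python3 f.py .0295 .108 .134 .024 .01 .06 pics/d.png|grep -v top
```

```text
tcp [ 0.6178 -0.2654  0.1418] F [-0.2 -0.5 -1.6] g 67.97141466289759
side 0.0295 206 centre mm [ 616.9 -268.5] lean deg [-0.9 -0.1] rms 1.1 zmin 0.104
side 0.024 203 centre mm [ 619.7 -271.8] lean deg [-0.3 -0.4] rms 1.1 zmin 0.02
tcp [ 0.6174 -0.2652  0.1411] F [ 1.4  0.2 -2.7] g 67.9720762046054
side 0.0295 154 centre mm [ 616.7 -268.3] lean deg [-1.6 -0. ] rms 1.0 zmin 0.108
side 0.024 213 centre mm [ 619.8 -271.6] lean deg [-0.5 -0. ] rms 1.2 zmin 0.011
```

View pics/d.png

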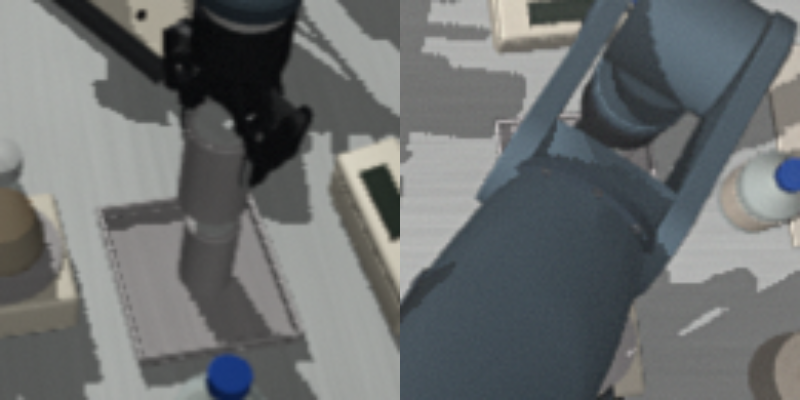

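Beaker_3 is held upright above beaker_2, at about (215,175) over (208,255) in the left view. It needs about (+2.8,-3.2) mm.

carry_out:
  plan:
    - [[0.0014, -0.0016, -0.005, 0, 0, 0, 0.4], [0.0027, -0.0032, -0.01, 0, 0, 0, 0.4], [0.0027, -0.0032, -0.016, 0, 0, 0, 0.4], [0.0027, -0.0032, -0.016, 0, 0, 0, 0.4], [0.0027, -0.0032, -0.016, 0, 0, 0, 0.4]]

```text
time_s: 16.83
eef_pos: [0.6194, -0.2679, 0.1232]
eef_rot: [-0.001, 0.956, 0.295, -0.001]
wrist_force: [-0.0, -0.3, -2.1]
opening: 0.681
grasp_force: 68.0
```

```bash
python3 f.py .0295 .09 .12 .024 .02 .068 |grep -v top;python3 f.py .0295 .092 .116 .024 .01 .06|grep -v top
```

```text
tcp [ 0.6194 -0.2679  0.1232] F [-0.  -0.3 -2.1] g 67.97168024349958
side 0.0295 172 centre mm [ 618.6 -271.1] lean deg [ 0.2 -0.5] rms 1.0 zmin 0.09
side 0.024 203 centre mm [ 619.9 -271.7] lean deg [0.3 0.2] rms 1.1 zmin 0.02
tcp [ 0.6199 -0.2682  0.1243] F [-0.6  0.5 -1.7] g 67.97088401857764
side 0.0295 140 centre mm [ 619.1 -271.4] lean deg [-0.1 -0.1] rms 1.0 zmin 0.092
side 0.024 208 centre mm [ 619.7 -271.9] lean deg [-0.4  0.4] rms 1.1 zmin 0.01
```

carry_out:
  plan:
    - [[0.0008, -0.0006, -0.01, 0, 0, 0, 0.4], [0.0008, -0.0006, -0.02, 0, 0, 0, 0.4], [0.0008, -0.0006, -0.03, 0, 0, 0, 0.4], [0.0008, -0.0006, -0.04, 0, 0, 0, 0.4], [0.0008, -0.0006, -0.05, 0, 0, 0, 0.4]]

```text
time_s: 17.45
eef_pos: [0.6202, -0.2685, 0.0726]
eef_rot: [-0.001, 0.956, 0.295, -0.0]
wrist_force: [-0.7, 0.6, -2.0]
opening: 0.68
grasp_force: 68.0
```

carry_out:
  plan:
    - [[0, 0, -0.007, 0, 0, 0, 0.4], [0, 0, -0.014, 0, 0, 0, 0.4], [0, 0, -0.02, 0, 0, 0, 0.4], [0, 0, -0.024, 0, 0, 0, 0.4], [0, 0, -0.024, 0, 0, 0, 0.4]]

```text
time_s: 17.87
eef_pos: [0.6202, -0.2685, 0.0494]
eef_rot: [-0.001, 0.956, 0.295, -0.0]
wrist_force: [-0.4, 0.0, -1.7]
opening: 0.681
grasp_force: 68.0
```

carry_out:
  plan:
    - [[0, 0, -0.001, 0, 0, 0, 0.4], [0, 0, -0.002, 0, 0, 0, 0.4], [0, 0, -0.003, 0, 0, 0, 0.4], [0, 0, -0.003, 0, 0, 0, 0.4], [0, 0, -0.003, 0, 0, 0, 0.4]]

```text
time_s: 18.28
eef_pos: [0.6208, -0.2689, 0.0477]
eef_rot: [0.0, 0.956, 0.295, 0.0]
wrist_force: [0.6, 0.0, -2.2]
opening: 0.683
grasp_force: 68.0
```

carry_out:
  plan:
    - [[0, 0, -0.001, 0, 0, 0, 0.4], [0, 0, -0.002, 0, 0, 0, 0.4], [0, 0, -0.003, 0, 0, 0, 0.4], [0, 0, -0.003, 0, 0, 0, 0.4], [0, 0, -0.003, 0, 0, 0, 0.4]]

```text
time_s: 18.7
eef_pos: [0.6206, -0.2688, 0.0443]
eef_rot: [-0.0, 0.956, 0.295, -0.0]
wrist_force: [0.7, -0.0, -1.2]
opening: 0.684
grasp_force: 68.0
```

carry_out:
  plan:
    - [[0, 0, -0.0005, 0, 0, 0, 0.4], [0, 0, -0.001, 0, 0, 0, 0.4], [0, 0, -0.0015, 0, 0, 0, 0.4], [0, 0, -0.0015, 0, 0, 0, 0.4], [0, 0, -0.0015, 0, 0, 0, 0.4]]

```text
time_s: 19.12
eef_pos: [0.6207, -0.2688, 0.0429]
eef_rot: [-0.0, 0.956, 0.295, -0.0]
wrist_force: [-0.4, 0.5, -2.0]
opening: 0.684
grasp_force: 68.0
```

carry_out:
  plan:
    - [[0, 0, -0.0005, 0, 0, 0, 0.4], [0, 0, -0.001, 0, 0, 0, 0.4], [0, 0, -0.0015, 0, 0, 0, 0.4], [0, 0, -0.0015, 0, 0, 0, 0.4], [0, 0, -0.0015, 0, 0, 0, 0.4]]

```text
time_s: 19.53
eef_pos: [0.6209, -0.2688, 0.0427]
eef_rot: [0.0, 0.955, 0.295, 0.0]
wrist_force: [-2.7, 1.7, 6.6]
opening: 0.684
grasp_force: 68.9
```

carry_out:
  plan:
    - [[0, 0, -0.0005, 0, 0, 0, 0.4], [0, 0, -0.001, 0, 0, 0, 0.4], [0, 0, -0.001, 0, 0, 0, 0.4], [0, 0, -0.001, 0, 0, 0, 0.4], [0, 0, -0.001, 0, 0, 0, 0.4]]

```text
time_s: 19.95
eef_pos: [0.6209, -0.2688, 0.0426]
eef_rot: [0.0, 0.955, 0.295, 0.0]
wrist_force: [-5.4, 3.0, 12.1]
opening: 0.679
grasp_force: 69.4
```

Floor contact at TCP z 0.0427, as expected. Releasing, then off to beaker_4.

carry_out:
  plan:
    - [[0, 0, 0.001, 0, 0, 0, 0.68], [0, 0, 0.0015, 0, 0, 0, 0.75], [0, 0, 0.0015, 0, 0, 0, 0.87], [0, 0, 0.0015, 0, 0, 0, 0.87], [0, 0, 0.0015, 0, 0, 0, 0.87]]

```text
time_s: 20.37
eef_pos: [0.6207, -0.2689, 0.0417]
eef_rot: [-0.0, 0.956, 0.295, -0.0]
wrist_force: [-0.3, -0.4, -0.5]
opening: 0.864
grasp_force: 0.0
```

carry_out:
  plan:
    - [[0, 0, 0.02, 0, 0, 0, 0.87], [0, 0, 0.05, 0, 0, 0, 0.87], [0, 0, 0.09, 0, 0, 0, 1.0], [0, 0, 0.13, 0, 0, 0, 1.0], [0, 0, 0.17, 0, 0, 0, 1.0]]

```text
time_s: 20.78
eef_pos: [0.6203, -0.2686, 0.2132]
eef_rot: [-0.0, 0.956, 0.295, -0.0]
wrist_force: [1.4, -1.0, 0.1]
opening: 1.001
grasp_force: 0.0
```

carry_out:
  plan:
    - [[-0.002, 0.02, 0.03, 0, 0, 0, 1.0], [-0.006, 0.04, 0.06, 0, 0, 0, 1.0], [-0.01, 0.06, 0.09, 0, 0, 0, 1.0], [-0.014, 0.09, 0.11, 0, 0, 0, 1.0], [-0.018, 0.12, 0.12, 0, 0, 0, 1.0]]

```text
time_s: 21.2
eef_pos: [0.6035, -0.1487, 0.336]
eef_rot: [0.002, 0.956, 0.294, 0.002]
wrist_force: [-0.0, 0.1, -0.5]
opening: 0.998
grasp_force: 0.0
```

```bash
python3 f.py .0295 .02 .085 .024 .15 .151 |grep -v top
```

```text
tcp [ 0.6035 -0.1487  0.336 ] F [-0.   0.1 -0.5] g 0.0
side 0.0295 348 centre mm [ 620.3 -272.4] lean deg [-0.1  0. ] rms 1.1 zmin 0.02
side 0.024 few 0
```

carry_out:
  plan:
    - [[-0.001, 0.03, -0.006, 0.063, -0.0922, 0, 1.0], [-0.002, 0.06, -0.012, 0.126, -0.1844, 0, 1.0], [-0.003, 0.09, -0.018, 0.189, -0.2766, 0, 1.0], [-0.005, 0.121, -0.024, 0.252, -0.3688, 0, 1.0], [-0.006, 0.152, -0.03, 0.315, -0.461, 0, 1.0]]

```text
time_s: 21.72
eef_pos: [0.5967, 0.0035, 0.3019]
eef_rot: [-0.081, 0.918, 0.283, 0.266]
wrist_force: [0.5, 0.6, -0.4]
opening: 1.0
grasp_force: 0.0
```

carry_out:
  plan:
    - [[0, 0, -0.025, 0, 0, 0, 1.0], [0, 0, -0.05, 0, 0, 0, 1.0], [0, 0, -0.057, 0, 0, 0, 1.0], [0, 0, -0.057, 0, 0, 0, 1.0], [0, 0, -0.057, 0, 0, 0, 1.0]]

```text
time_s: 22.13
eef_pos: [0.5972, 0.0027, 0.2453]
eef_rot: [-0.081, 0.919, 0.283, 0.263]
wrist_force: [0.5, -0.2, 0.4]
opening: 1.001
grasp_force: 0.0
```

carry_out:
  plan:
    - [[0, 0, 0, 0, 0, 0, 1.0], [0, 0, 0, 0, 0, 0, 1.0], [0, 0, 0, 0, 0, 0, 1.0], [0, 0, 0, 0, 0, 0, 1.0], [0, 0, 0, 0, 0, 0, 1.0]]

```text
time_s: 22.55
eef_pos: [0.597, 0.0031, 0.2456]
eef_rot: [-0.081, 0.918, 0.284, 0.264]
wrist_force: [-1.0, 1.1, 0.7]
opening: 0.997
grasp_force: 0.0
```

```bash
python3 - <<'E'
from h import *
from scipy.spatial.transform import Rotation as Ro
o=get_obs();M=Ro.from_quat(o["eef_rot"],scalar_first=True).as_matrix();print(M[:,2].round(3),M[:,1].round(3),o["eef_pos"])
m=[.6733,.0554,.0972];l=(np.array(m)-o["eef_pos"])@M;print(l.round(4)); l[2]-=.056;print("move",(M@l).round(4))
c=camera("top");P=cloud(c).reshape(-1,3);P=P[np.isfinite(P).all(1)];L=(P-o["eef_pos"])@M
q=L[(abs(L[:,0])<.05)&(abs(L[:,1])<.05)&(abs(L[:,2]-l[2]+.05)<.004)];print("b4 top in tool",len(q),((q.max(0)+q.min(0))/2).round(4),np.ptp(q,0).round(3))
E
```

```text
[ 0.438  0.299 -0.848] [ 0.564 -0.826  0.   ] [0.59699047 0.0030559  0.24555648]
[-0.0002 -0.0003  0.1749]
move [ 0.0518  0.0356 -0.1009]
b4 top in tool 381 [-0.0004  0.001   0.0688] [0.068 0.068 0.008]
```

Lined up within 1 mm, so I descend 119 mm along the axis and grip.

carry_out:
  plan:
    - [[0.01, 0.007, -0.0195, 0, 0, 0, 1.0], [0.02, 0.0138, -0.039, 0, 0, 0, 1.0], [0.03, 0.0207, -0.0585, 0, 0, 0, 1.0], [0.04, 0.0275, -0.078, 0, 0, 0, 1.0], [0.0518, 0.0356, -0.1009, 0, 0, 0, 1.0]]

```text
time_s: 23.02
eef_pos: [0.6494, 0.0388, 0.144]
eef_rot: [-0.081, 0.918, 0.284, 0.264]
wrist_force: [0.7, -0.1, -0.2]
opening: 0.999
grasp_force: 0.0
```

carry_out:
  plan:
    - [[0, 0, 0, 0, 0, 0, 1.0], [0, 0, 0, 0, 0, 0, 0.5], [0, 0, 0, 0, 0, 0, 0.5], [0, 0, 0, 0, 0, 0, 0.5], [0, 0, 0, 0, 0, 0, 0.5]]

```text
time_s: 23.43
eef_pos: [0.6489, 0.0381, 0.1457]
eef_rot: [-0.081, 0.918, 0.284, 0.264]
wrist_force: [-0.5, -0.1, -1.5]
opening: 0.81
grasp_force: 67.9
```

carry_out:
  plan:
    - [[-0.0044, -0.003, 0.0085, 0, 0, 0, 0.5], [-0.0131, -0.009, 0.0254, 0, 0, 0, 0.5], [-0.0219, -0.0149, 0.0424, 0, 0, 0, 0.5], [-0.0306, -0.0209, 0.0594, 0, 0, 0, 0.5], [-0.0394, -0.0269, 0.0763, 0, 0, 0, 0.5]]

```text
time_s: 23.85
eef_pos: [0.6084, 0.0112, 0.2223]
eef_rot: [-0.081, 0.918, 0.284, 0.264]
wrist_force: [-0.5, -0.7, -0.5]
opening: 0.815
grasp_force: 69.1
```

carry_out:
  plan:
    - [[-0.008, -0.006, 0.018, 0, 0, 0, 0.5], [-0.012, -0.01, 0.042, 0, 0, 0, 0.5], [-0.012, -0.016, 0.07, 0, 0, 0, 0.5], [-0.012, -0.026, 0.1, 0, 0, 0, 0.5], [-0.012, -0.04, 0.13, 0, 0, 0, 0.5]]

```text
time_s: 24.27
eef_pos: [0.5959, -0.028, 0.3529]
eef_rot: [-0.081, 0.918, 0.284, 0.263]
wrist_force: [-0.0, -0.9, -1.2]
opening: 0.811
grasp_force: 69.1
```

carry_out:
  plan:
    - [[0.003, -0.026, 0.002, -0.063, 0.0922, 0, 0.5], [0.006, -0.052, 0.004, -0.126, 0.1844, 0, 0.5], [0.009, -0.078, 0.006, -0.189, 0.2766, 0, 0.5], [0.012, -0.104, 0.008, -0.252, 0.3688, 0, 0.5], [0.015, -0.13, 0.01, -0.315, 0.461, 0, 0.5]]

```text
time_s: 24.68
eef_pos: [0.6117, -0.1601, 0.3635]
eef_rot: [0.002, 0.956, 0.294, -0.001]
wrist_force: [0.9, 0.3, -2.0]
opening: 0.814
grasp_force: 69.2
```

carry_out:
  plan:
    - [[0.002, -0.03, 0, 0, 0, 0, 0.5], [0.004, -0.06, 0, 0, 0, 0, 0.5], [0.006, -0.09, 0, 0, 0, 0, 0.5], [0.0077, -0.105, 0, 0, 0, 0, 0.5], [0.0077, -0.11, 0, 0, 0, 0, 0.5]]

```text
time_s: 25.1
eef_pos: [0.6189, -0.2711, 0.3609]
eef_rot: [0.0, 0.956, 0.293, -0.0]
wrist_force: [-0.6, 0.4, -1.0]
opening: 0.813
grasp_force: 69.2
```

carry_out:
  plan:
    - [[0, 0, -0.03, 0, 0, 0, 0.5], [0, 0, -0.07, 0, 0, 0, 0.5], [0, 0, -0.11, 0, 0, 0, 0.5], [0, 0, -0.145, 0, 0, 0, 0.5], [0, 0, -0.16, 0, 0, 0, 0.5]]

```text
time_s: 25.52
eef_pos: [0.617, -0.2652, 0.1949]
eef_rot: [-0.003, 0.955, 0.295, -0.002]
wrist_force: [-0.7, 0.2, -2.7]
opening: 0.811
grasp_force: 69.3
```

carry_out:
  plan:
    - [[0, 0, -0.01, 0, 0, 0, 0.5], [0, 0, -0.02, 0, 0, 0, 0.5], [0, 0, -0.02, 0, 0, 0, 0.5], [0, 0, -0.02, 0, 0, 0, 0.5], [0, 0, -0.02, 0, 0, 0, 0.5]]

```text
time_s: 25.93
eef_pos: [0.6209, -0.2686, 0.1827]
eef_rot: [0.001, 0.955, 0.295, 0.001]
wrist_force: [0.7, -0.0, -1.0]
opening: 0.815
grasp_force: 69.3
```

```bash
python3 f.py .035 .128 .172 .0295 .02 .085 |grep -v top;python3 f.py .035 .132 .166 .0295 .02 .08 pics/e.png|grep -v top
```

```text
tcp [ 0.6209 -0.2686  0.1827] F [ 0.7 -0.  -1. ] g 69.27108925967332
side 0.035 321 centre mm [ 622.5 -270.7] lean deg [-1.6 -0.1] rms 1.0 zmin 0.128
side 0.0295 342 centre mm [ 620.2 -272.2] lean deg [-0.2  0.4] rms 1.2 zmin 0.02
tcp [ 0.6207 -0.2686  0.1824] F [ 1.   0.  -1.7] g 69.27208078599506
side 0.035 251 centre mm [ 622.5 -270.9] lean deg [-1.3 -0.2] rms 0.9 zmin 0.132
side 0.0295 322 centre mm [ 620.3 -272.3] lean deg [-0.2  0.4] rms 1.0 zmin 0.02
```

View pics/e.png

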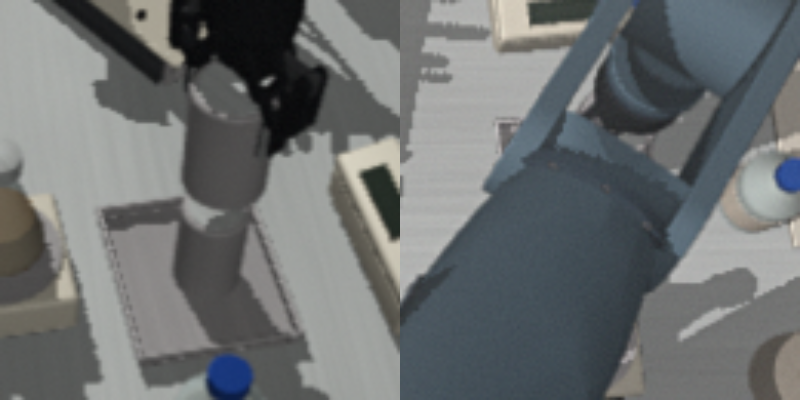

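Beaker_4 is held upright above beaker_3, at about (225,140) over (210,255) in the left view. It needs about (-2.3,-1.4) mm.

carry_out:
  plan:
    - [[-0.0012, -0.0007, -0.008, 0, 0, 0, 0.5], [-0.0023, -0.0014, -0.016, 0, 0, 0, 0.5], [-0.0023, -0.0014, -0.02, 0, 0, 0, 0.5], [-0.0023, -0.0014, -0.02, 0, 0, 0, 0.5], [-0.0023, -0.0014, -0.02, 0, 0, 0, 0.5]]

```text
time_s: 26.55
eef_pos: [0.617, -0.2693, 0.1594]
eef_rot: [-0.001, 0.956, 0.295, -0.001]
wrist_force: [0.8, -0.4, -0.9]
opening: 0.811
grasp_force: 69.3
```

```bash
python3 f.py .035 .11 .152 .0295 .02 .085 |grep -v top;python3 f.py .035 .112 .146 .0295 .02 .08|grep -v top
```

```text
tcp [ 0.617  -0.2693  0.1594] F [ 0.8 -0.4 -0.9] g 69.27727976009919
side 0.035 306 centre mm [ 618.2 -271.5] lean deg [-1.1  0. ] rms 1.0 zmin 0.11
side 0.0295 344 centre mm [ 620.3 -272.3] lean deg [-0.5  0.2] rms 1.1 zmin 0.02
tcp [ 0.6177 -0.2696  0.1604] F [-0.5  0.6 -1.6] g 69.27566333462892
side 0.035 248 centre mm [ 619.1 -271.9] lean deg [-1.2 -0.3] rms 0.9 zmin 0.112
side 0.0295 317 centre mm [ 620.4 -272.2] lean deg [ 0.1 -0.1] rms 1.0 zmin 0.02
```

carry_out:
  plan:
    - [[0.0004, -0.0003, -0.002, 0, 0, 0, 0.5], [0.0004, -0.0003, -0.01, 0, 0, 0, 0.5], [0.0004, -0.0003, -0.02, 0, 0, 0, 0.5], [0.0004, -0.0003, -0.03, 0, 0, 0, 0.5], [0.0004, -0.0003, -0.04, 0, 0, 0, 0.5]]

```text
time_s: 27.17
eef_pos: [0.6174, -0.2695, 0.1186]
eef_rot: [-0.001, 0.956, 0.295, -0.0]
wrist_force: [0.3, 0.9, -0.9]
opening: 0.812
grasp_force: 69.3
```

carry_out:
  plan:
    - [[0, 0, -0.012, 0, 0, 0, 0.5], [0, 0, -0.024, 0, 0, 0, 0.5], [0, 0, -0.036, 0, 0, 0, 0.5], [0, 0, -0.046, 0, 0, 0, 0.5], [0, 0, -0.052, 0, 0, 0, 0.5]]

```text
time_s: 27.58
eef_pos: [0.6171, -0.2693, 0.0661]
eef_rot: [-0.001, 0.956, 0.295, -0.001]
wrist_force: [-0.0, -0.2, -1.4]
opening: 0.809
grasp_force: 69.3
```

carry_out:
  plan:
    - [[0, 0, -0.001, 0, 0, 0, 0.5], [0, 0, -0.002, 0, 0, 0, 0.5], [0, 0, -0.003, 0, 0, 0, 0.5], [0, 0, -0.003, 0, 0, 0, 0.5], [0, 0, -0.003, 0, 0, 0, 0.5]]

```text
time_s: 28.0
eef_pos: [0.6184, -0.2701, 0.0662]
eef_rot: [0.0, 0.956, 0.295, 0.0]
wrist_force: [0.2, -0.6, -1.3]
opening: 0.814
grasp_force: 69.3
```

carry_out:
  plan:
    - [[0, 0, -0.001, 0, 0, 0, 0.5], [0, 0, -0.002, 0, 0, 0, 0.5], [0, 0, -0.003, 0, 0, 0, 0.5], [0, 0, -0.004, 0, 0, 0, 0.5], [0, 0, -0.004, 0, 0, 0, 0.5]]

```text
time_s: 28.42
eef_pos: [0.6177, -0.2697, 0.061]
eef_rot: [-0.0, 0.956, 0.295, -0.0]
wrist_force: [-0.1, -0.1, -1.4]
opening: 0.808
grasp_force: 69.3
```

carry_out:
  plan:
    - [[0, 0, -0.001, 0, 0, 0, 0.5], [0, 0, -0.0015, 0, 0, 0, 0.5], [0, 0, -0.002, 0, 0, 0, 0.5], [0, 0, -0.002, 0, 0, 0, 0.5], [0, 0, -0.002, 0, 0, 0, 0.5]]

```text
time_s: 28.83
eef_pos: [0.6179, -0.2698, 0.0593]
eef_rot: [-0.0, 0.956, 0.295, -0.0]
wrist_force: [-0.1, -1.1, -0.5]
opening: 0.812
grasp_force: 69.3
```

carry_out:
  plan:
    - [[0, 0, -0.0005, 0, 0, 0, 0.5], [0, 0, -0.001, 0, 0, 0, 0.5], [0, 0, -0.0015, 0, 0, 0, 0.5], [0, 0, -0.0015, 0, 0, 0, 0.5], [0, 0, -0.0015, 0, 0, 0, 0.5]]

```text
time_s: 29.25
eef_pos: [0.6179, -0.2698, 0.0579]
eef_rot: [0.0, 0.956, 0.295, -0.0]
wrist_force: [-0.3, 0.0, -0.7]
opening: 0.816
grasp_force: 69.3
```

carry_out:
  plan:
    - [[0, 0, -0.0005, 0, 0, 0, 0.5], [0, 0, -0.001, 0, 0, 0, 0.5], [0, 0, -0.001, 0, 0, 0, 0.5], [0, 0, -0.001, 0, 0, 0, 0.5], [0, 0, -0.001, 0, 0, 0, 0.5]]

```text
time_s: 29.67
eef_pos: [0.6182, -0.2698, 0.0576]
eef_rot: [0.0, 0.956, 0.295, 0.0]
wrist_force: [-1.9, 2.0, 5.7]
opening: 0.811
grasp_force: 69.8
```

carry_out:
  plan:
    - [[0, 0, -0.0005, 0, 0, 0, 0.5], [0, 0, -0.001, 0, 0, 0, 0.5], [0, 0, -0.001, 0, 0, 0, 0.5], [0, 0, -0.001, 0, 0, 0, 0.5], [0, 0, -0.001, 0, 0, 0, 0.5]]

```text
time_s: 30.08
eef_pos: [0.6183, -0.2697, 0.0574]
eef_rot: [0.0, 0.956, 0.295, 0.0]
wrist_force: [-2.4, 3.3, 10.6]
opening: 0.812
grasp_force: 70.4
```

Floor contact. I'll release, retreat upward and check.

carry_out:
  plan:
    - [[0, 0, 0.001, 0, 0, 0, 0.85], [0, 0, 0.0015, 0, 0, 0, 0.9], [0, 0, 0.0015, 0, 0, 0, 1.0], [0, 0, 0.0015, 0, 0, 0, 1.0], [0, 0, 0.0015, 0, 0, 0, 1.0]]

```text
time_s: 30.5
eef_pos: [0.6178, -0.2698, 0.057]
eef_rot: [-0.0, 0.956, 0.295, -0.0]
wrist_force: [-0.4, -0.3, -0.3]
opening: 0.997
grasp_force: 0.0
```

carry_out:
  plan:
    - [[0, 0, 0.015, 0, 0, 0, 1.0], [0, 0, 0.045, 0, 0, 0, 1.0], [0, 0, 0.085, 0, 0, 0, 1.0], [0, 0, 0.125, 0, 0, 0, 1.0], [0, 0, 0.165, 0, 0, 0, 1.0]]

```text
time_s: 30.92
eef_pos: [0.6177, -0.2697, 0.2251]
eef_rot: [0.0, 0.956, 0.295, 0.0]
wrist_force: [0.9, 0.1, 0.3]
opening: 1.0
grasp_force: 0.0
```

carry_out:
  plan:
    - [[0, 0.02, 0.03, 0, 0, 0, 1.0], [0, 0.05, 0.06, 0, 0, 0, 1.0], [0, 0.08, 0.08, 0, 0, 0, 1.0], [0, 0.11, 0.09, 0, 0, 0, 1.0], [0, 0.14, 0.09, 0, 0, 0, 1.0]]

```text
time_s: 31.33
eef_pos: [0.619, -0.1292, 0.318]
eef_rot: [0.002, 0.956, 0.295, 0.003]
wrist_force: [0.4, -0.3, 0.5]
opening: 1.003
grasp_force: 0.0
```

carry_out:
  plan:
    - [[0, 0.03, 0, 0, 0, 0, 1.0], [0, 0.05, 0, 0, 0, 0, 1.0], [0, 0.05, 0, 0, 0, 0, 1.0], [0, 0.05, 0, 0, 0, 0, 1.0], [0, 0.05, 0, 0, 0, 0, 1.0]]

```text
time_s: 31.75
eef_pos: [0.6179, -0.0804, 0.3131]
eef_rot: [0.0, 0.956, 0.295, 0.0]
wrist_force: [-0.1, -0.5, 0.2]
opening: 1.002
grasp_force: 0.0
```

```bash
python3 f.py .035 .02 .102 .02 .15 .151 pics/g.png|grep -v top; python3 -c "
from h import *
P=cloud(camera('side')).reshape(-1,3);t=P[(np.hypot(P[:,0]-.62,P[:,1]+.272)<.025)&(P[:,2]>.09)];print('top z',np.median(t[:,2]),t[:,2].std())"
```

```text
tcp [ 0.6179 -0.0804  0.3131] F [-0.1 -0.5  0.2] g 0.0
side 0.035 527 centre mm [ 620.8 -271.8] lean deg [-0.1  0.1] rms 1.1 zmin 0.02
side 0.02 few 0
top z 0.1094303006609908 0.0015607927186005444
```

View pics/g.png

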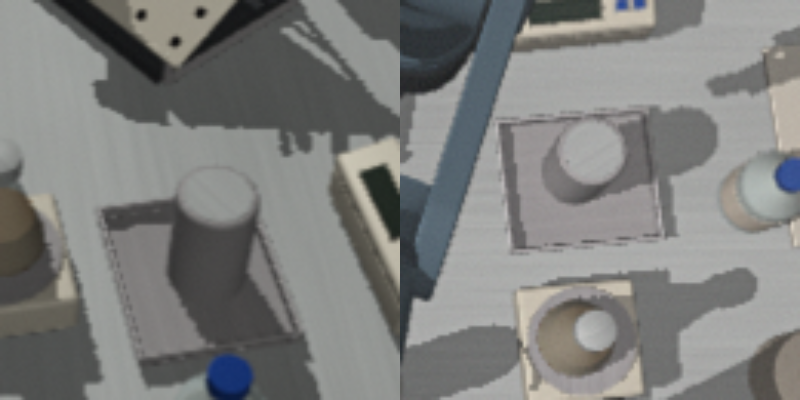

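The largest beaker stands upright in the tray at left-view (213,235). Its top is at z 0.109, matching 3 + 106 mm, and the flask is undisturbed. Handing in.

```bash
python3 -c "
from bench import hand_in
print(hand_in())"
```

```text
the job is handed in; nothing more can be done
None
```

The job is handed in: all four beakers are nested mouth down in the tray and released. The outer one measures upright at full height and the cylinder was left on its peg. `hand_in()` returned no verdict.

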